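Slide the box under the spout and tip the spacers in

ROBOT

A 6-joint arm with a two-finger parallel gripper is mounted at the origin on the work surface; the furniture and walls round the work are solid. World frame = base frame: x ahead of the robot, y to its left, z up, the work surface at z = 0. Lengths are in m, angles in degrees, forces in N, time in s.
With the tool pointing down it reaches from about 0.35 to 0.875 m from the base axis. Payload 4.2 kg.
Tool frame: the origin (TCP) lies on the front face of the gripper's body, between the roots of the fingers; the fingertips stand finger_overhang ahead of it and the grasp point (between the pads) lies 51 mm ahead of it (finger_overhang is the distance from the TCP to the fingertips, in m); z points along the fingers, y is the line along which they close (so a half turn about z gives the same grasp; the last joint's range is limited). The gripper opens to 87 mm and grips with 3 to 60 N. Pads are 19 mm wide; open, the fingers measure 117 mm over their backs; the gripper's body (75 mm by 190 mm) begins 51 mm behind the grasp point.
Start: joints at [-57.491, 22.042, 0.453, 0, -68.411, -14.817], TCP at [0.19, -0.595, 0.292] pointing down, gripper open.
Joint ranges: [-179.83, 179.83], [-69.29, 118.12], [-61.27, 80.66], [-181.25, 117.63], [-171.15, -9.14], [-177.46, 177.46]. Speed limits (degrees/s): [159.86, 159.86, 180, 180, 180, 180].

INTERFACE

Orientations are given as a 3x3 rotation matrix whose columns are the frame's x, y, z axes.
In Python, from station import sense, capture, camera_model, finish_job, finger_overhang gives the robot as it stands. The module is installed in compiled form; this text tells all that it offers.
- The arm moves only by the tool jog_arm, never from a script. Its argument "rows" is a list that holds one entry, the list of rows, each a list of 4 numbers: the shift along the tool's x, y, z in m, then the turn about the tool's z in rad. A call has 1 to 20 rows; each row shifts and turns the commanded pose from where the row before left it, along the tool's axes as they then stand; what a row does not reach is not made up. A row lasts 1/8 s, in which the tool goes at most 62.5 mm and 10.7 degrees, less where a joint would pass 70% of its speed; a pose out of reach is approached as far as the arm can. A call is refused whole if a number of a shift passes 0.0625 or a number of a turn 0.188, either way. A call with a gripper value outside its range is refused whole. "claw" is the opening, from 0 (shut) to 1 (fully open), set as the call begins (left out, the last holds). The fingers move at their own pace and stop on an object; the grip force is fixed at half the most. Time passes only in rows, so rows that do not move let the fingers close. It gives the time, the measured TCP pose, the force, the opening and the grip force at its end, in the units of the state.
- sense(): the state, without advancing time (a new reading comes with each control period).
- capture(name): name is "scene" or "top"; returns the picture (480x640x3 uint8, red, green, blue); there is no depth.
- camera_model(name): a dict with "fovy" (degrees; the focal length in pixels is half the picture's height over the tangent of half this angle, whatever the lens; pixels are square), "cx", "cy" (the principal point, pixels), "eye" and "rotation" of the camera in the world. Camera axes: x right, y down, z forward; pixel columns grow to the right and rows downward; lengths in m; the calibration is good to about 2 mm. A picture is of the moment at which its call begins. camera_model takes no time and is no camera call.
- finish_job(): hands the job in; it is judged then, once.
The state is a dict: "time_s": time; "joints": joint angles; "joint_velocities": joint speeds; "effort": joint torques, N m; "tcp_pos": TCP position; "ee_rot": TCP orientation; "wrist_force": force on the tool from outside, world axes, zero at the start; "moment": the same for the moment, N m; "gripper_width": opening from 0.0 (shut) to 1.0 (fully open); "gripper_force": force on a finger pad.
Only numpy, scipy, OpenCV 4.12 (cv2) and the standard library are available. Lean on these libraries where they do the work, as an engineer would, in place of code of your own. Each camera call takes 0.05 s, during which the arm holds its last target. There are 200 camera calls.

TASK

Push the blue box along its rail by its upright post until it is up against the stop under the spout. Then press the red bar down to tip the yellow tray, so that both brass spacers fall through the spout into the box; do not touch the spacers with the fingers, and leave the box under the spout.

Things in the scene. Friction and masses are not known exactly. Their poses are not given: they have to be found in the camera images.
- press_bar (a point): Middle of the red press bar at rest, 184 mm above the table (mark stays on the fixed stand). z up, y along the rail towards the stop, x across it, roughly away from the robot. Bar: 16 mm thick, 54 mm long in y. Pressed straight down it swings about the yellow tray's shaft (along y, x +49, z -34 mm) to end 50 mm lower, 9 mm nearer -x; needs 2 to 5 N (more at first touch), springs back. Then the spacers roll out.
- box_floor (a point): Inner floor centre of the blue open box (84 x 84 x 46 mm, floor 18, rim 61 mm above the table; axes as press_bar). Slides along y only, about 2 N, stays where left. Home under the spout, at the stop: x +14, y -115 mm from press_bar; starts 80 to 140 mm short of it (-y). Its push post, 16 mm thick, is 105 mm to -y of this point, with a black cap 20 mm thick from 117 to 133 mm above the table.
- spacer_1: Brass spacer, cylinder 16 mm thick, 22 mm long, 35 g; origin at its centre, y its axis. At the start it lies in the yellow tray at its back wall, on the -y side. The tray is 60 mm wide in y and ends 80 mm beyond its shaft in x; tipped 50 degrees, its back edge is about 225 mm above the table.
- spacer_2: Second brass spacer, like the first, beside it on the +y side of the tray. Both fall through the fixed aluminium spout, a square tube 70 x 74 mm, 80 to 185 mm above the table, centred over the box's home: reach past or over it with the hand clear.

How it is judged:
By the outcome, as a careful person would: the job done as asked, in the order asked, and still so for the second after the job is handed in, with the robot touching nothing.
It also fails if it takes over 48 s, if anything falls off the work surface, if the arm or the gripper's body presses on something with over 40 N, if the wrist force passes 120 N, or if a joint passes its speed limit or range.

## Working session

There is one attempt and no reset: what is moved stays moved. The work goes in short steps, Python scripts to look and compute and a tool call to move; the robot and the scene stay as the last step left them, time stands still between calls to the robot, and variables do not carry over. Pictures are saved under pics/ and viewed, at most 10 in all, crops included, and the job is handed in when it is done.

Besides the shell and the picture viewer there is one more tool, called as a command line: name --argument value ..., lists and objects as JSON in quotes. jog_arm: Moves the arm, as the interface text tells. Its arguments: {"type":"object","properties":{"rows":{"type":"array"},"claw":{"type":"number"}},"required":["rows"]}

```bash
mkdir -p pics; python3 - <<'E'
from station import *
import cv2,numpy as np
for n in("scene","top"):
    im=capture(n); cv2.imwrite(f"pics/{n}0.png",im[:,:,::-1]); m=camera_model(n); print(n,m)
print(finger_overhang if not callable(finger_overhang) else finger_overhang()); s=sense(); print(s["ee_rot"],s["tcp_pos"],s["time_s"])
E
```

```text
scene {'fovy': 45.88089788521784, 'cx': 316.6195293179955, 'cy': 245.5665817825689, 'eye': array([-0.13236264,  0.09636161,  0.6186469 ]), 'rotation': array([[ 2.43356324e-01, -5.43437977e-01,  8.03400812e-01],
       [-9.69936833e-01, -1.36766547e-01,  2.01289474e-01],
       [ 4.90010206e-04, -8.28233106e-01, -5.60383514e-01]])}
top {'fovy': 44.21429794863526, 'cx': 324.05172575054013, 'cy': 247.56527013557016, 'eye': array([0.39689628, 0.26240169, 0.97568537]), 'rotation': array([[-0.02198177, -0.98351974,  0.17945955],
       [-0.9996636 ,  0.02409427,  0.00960002],
       [-0.01376575, -0.17918816, -0.98371851]])}
0.0697
[[-9.52757647e-01 -3.03730913e-01 -6.31450104e-04]
 [-3.03731564e-01  9.52755971e-01  1.78817892e-03]
 [ 5.84926404e-05  1.89549247e-03 -9.99998202e-01]] [ 0.18985595 -0.59506188  0.29128561] 0.1
```

View pics/scene0.png

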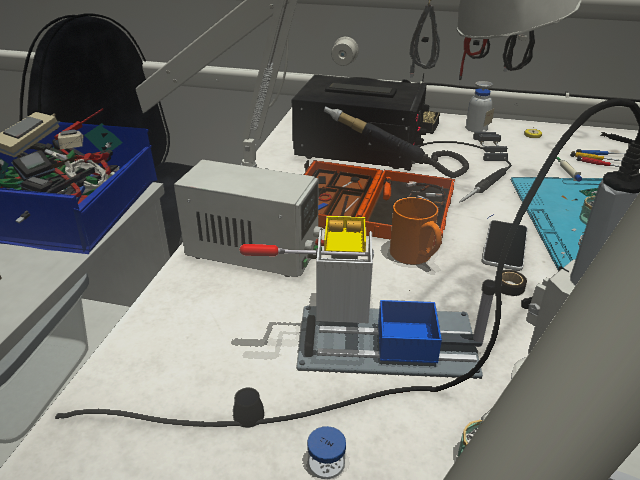

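View pics/top0.png

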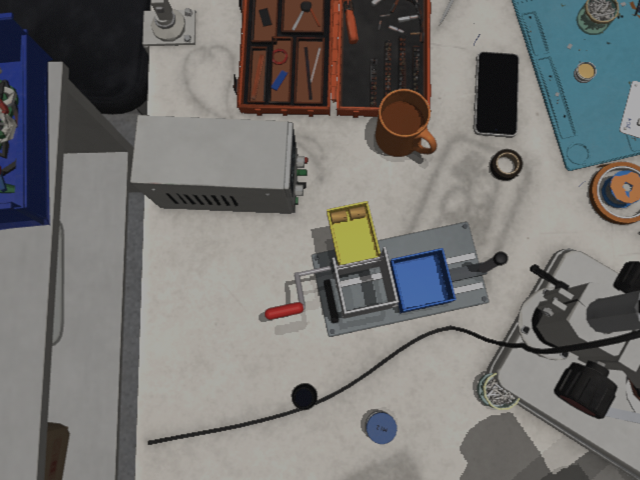

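The scene view shows the red bar at (262,250), the spout at (345,290), the blue box at (408,332) and the post cap at (490,287). The top view has the bar at (284,311), the spout at (365,288), the box at (421,280) and the cap at (501,258). A black cable loops up to the right of the post, so I'll check its height too.

```bash
cat > h.py <<'E'
from station import *
import cv2,numpy as np
def K(m): return 240/np.tan(np.radians(m["fovy"]/2))
def ray(n,p):
    m=camera_model(n); d=m["rotation"]@np.array([(p[0]-m["cx"])/K(m),(p[1]-m["cy"])/K(m),1]); return m["eye"],d
def plane(n,p,z): e,d=ray(n,p); return e+d*(z-e[2])/d[2]
def proj(n,P):
    m=camera_model(n); c=m["rotation"].T@(np.array(P)-m["eye"]); return np.array([m["cx"],m["cy"]])+K(m)*c[:2]/c[2]
def tri(p,q):
    e,d=ray("scene",p); f,g=ray("top",q); t=np.linalg.lstsq(np.c_[d,-g],f-e,rcond=None)[0]
    a,b=e+d*t[0],f+g*t[1]; return (a+b)/2,np.linalg.norm(a-b)
def blob(im,lo,hi,box):
    h=cv2.inRange(cv2.cvtColor(im,cv2.COLOR_RGB2HSV),lo,hi); k=np.zeros_like(h); x0,y0,x1,y1=box; k[y0:y1,x0:x1]=h[y0:y1,x0:x1]
    c=max(cv2.findContours(k,0,2)[0],key=cv2.contourArea); return cv2.minAreaRect(c),cv2.contourArea(c)
E
python3 - <<'E'
from h import *
np.set_printoptions(precision=4,suppress=True)
s,t=[cv2.imread(f"pics/{n}0.png")[:,:,::-1].copy() for n in("scene","top")]
rs,_=blob(s,(0,150,90),(8,255,255),(230,235,290,265)); rt,_=blob(t,(0,150,90),(8,255,255),(255,295,310,330))
print(rs,rt); print("bar",tri(rs[0],rt[0]), plane("top",rt[0],.19))
b=cv2.boxPoints(rt); print("barcorners\n",np.array([plane("top",p,.184)[:2] for p in b]))
bt,_=blob(t,(100,100,40),(125,255,255),(385,235,470,320)); print("box",bt); c=cv2.boxPoints(bt)
C=np.array([plane("top",p,.061)[:2] for p in c]);print(C,C.mean(0),np.linalg.norm(C-np.roll(C,1,0),axis=1))
ct,a=blob(t,(0,0,0),(180,255,50),(490,245,515,272)); print(ct,a)
cs,a=blob(s,(0,0,0),(180,255,50),(478,274,500,296)); print(cs,a); print("cap",tri(cs[0],ct[0]),plane("top",ct[0],.133))
# cable: for top pixels, heights projected into scene
for p in [(450,328),(490,334),(520,341),(560,348),(600,345),(639,338)]:
    print(p,[(z,*proj("scene",plane("top",p,z)).round().astype(int)) for z in (0,.05,.1,.15,.2,.25,.3)])
E
```

```text
((258.5547180175781, 248.2415008544922), (37.1822624206543, 8.774319648742676), 2.4895529747009277) ((283.4915466308594, 310.4635009765625), (10.568397521972656, 38.076210021972656), 77.00537872314453)
bar (array([0.457 , 0.325 , 0.1899]), np.float64(0.0015630596156896862)) [0.4567 0.3258 0.19  ]
barcorners
 [[0.4589 0.3527]
 [0.4692 0.3028]
 [0.4554 0.2999]
 [0.4452 0.3495]]
box ((422.1268005371094, 279.758544921875), (54.756935119628906, 57.06175231933594), 77.90524291992188)
[[0.5431 0.1708]
 [0.56   0.0826]
 [0.4757 0.0699]
 [0.4593 0.1567]] [0.5095 0.12  ] [0.0851 0.0898 0.0853 0.0883]
((497.1094665527344, 259.05108642578125), (11.961006164550781, 19.479354858398438), 70.01689147949219) 160.0
((490.5, 284.5), (21.0, 17.0), 90.0) 220.5
cap (array([0.5284, 0.0174, 0.1321]), np.float64(0.008459763131607748)) [0.5277 0.022  0.133 ]
(450, 328) [(0, np.int64(433), np.int64(393)), (0.05, np.int64(430), np.int64(367)), (0.1, np.int64(427), np.int64(340)), (0.15, np.int64(423), np.int64(311)), (0.2, np.int64(419), np.int64(279)), (0.25, np.int64(415), np.int64(244)), (0.3, np.int64(410),
[... 676 characters left out ...]
380)), (0.15, np.int64(549), np.int64(348)), (0.2, np.int64(542), np.int64(312)), (0.25, np.int64(534), np.int64(274)), (0.3, np.int64(525), np.int64(233))]
(600, 345) [(0, np.int64(622), np.int64(448)), (0.05, np.int64(615), np.int64(419)), (0.1, np.int64(607), np.int64(388)), (0.15, np.int64(599), np.int64(354)), (0.2, np.int64(590), np.int64(318)), (0.25, np.int64(581), np.int64(280)), (0.3, np.int64(571), np.int64(238))]
(639, 338) [(0, np.int64(675), np.int64(452)), (0.05, np.int64(667), np.int64(422)), (0.1, np.int64(658), np.int64(391)), (0.15, np.int64(649), np.int64(358)), (0.2, np.int64(639), np.int64(321)), (0.25, np.int64(628), np.int64(282)), (0.3, np.int64(616), np.int64(240))]
```

```bash
python3 - <<'E'
import cv2
t=cv2.imread("pics/top0.png")[190:350,250:570]; s=cv2.imread("pics/scene0.png")[90:390,440:640]
cv2.imwrite("pics/c1.png",cv2.hconcat([cv2.resize(t,(480,240)) if 0 else cv2.resize(t,(400,200)).copy() if 0 else cv2.copyMakeBorder(cv2.resize(t,(400,200)),0,400-0,0,0,0),cv2.resize(s,(400,600))]))
E
```

```text
(no output)
```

View pics/c1.png

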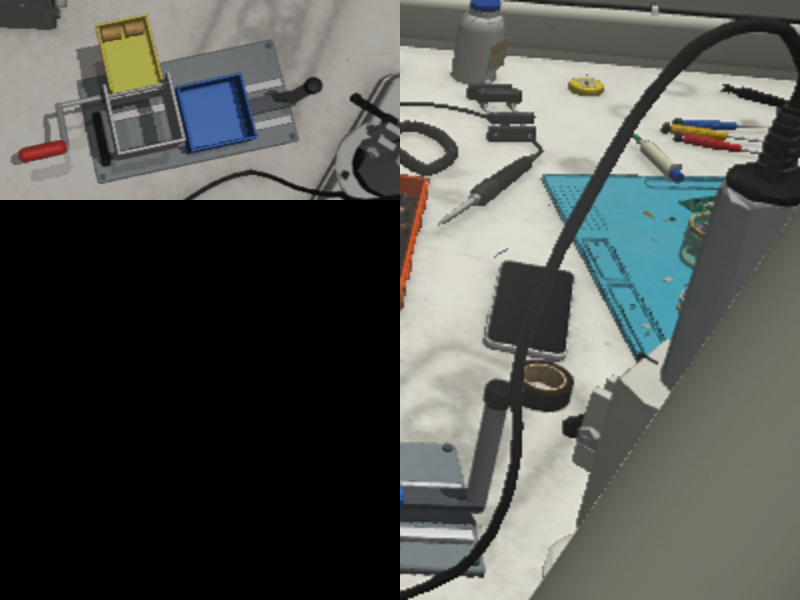

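```bash
python3 - <<'E'
import cv2
from h import *
t=cv2.imread("pics/top0.png")[200:480,440:640]; s=cv2.imread("pics/scene0.png")[80:360,440:640]
cv2.imwrite("pics/c2.png",cv2.resize(cv2.hconcat([t,s]),None,fx=2,fy=2,interpolation=cv2.INTER_CUBIC))
for P in [(0,0,0),(0,0,.3),(.19,-.595,.3),(.1,-.2,.5)]: print(P,proj("top",P).round(),proj("scene",P).round())
E
```

```text
(0, 0, 0) [514. 620.] [481. 839.]
(0, 0, 0.3) [604. 753.] [585. 684.]
(0.19, -0.595, 0.3) [1155.  537.] [1740.  594.]
(0.1, -0.2, 0.5) [1009.  775.] [1324.  282.]
```

View pics/c2.png

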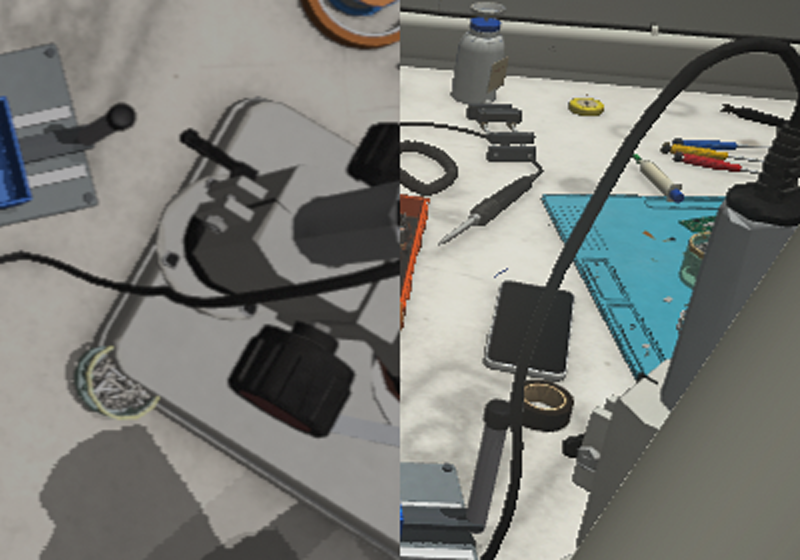

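```bash
python3 - <<'E'
from h import *
np.set_printoptions(precision=3,suppress=True)
print("lever",tri((527,302),(536,270)))
print("cylbottom",tri((576,279),(590,312)))
p,_=tri((576,279),(590,312))
e,d=ray("scene",(625,170))
for x in (p[0]-.05,p[0],p[0]+.05): print("top of column if x=",e+d*(x-e[0])/d[0])
for z in (.02,.1): print([plane("top",q,z)[:2] for q in [(560,250),(490,370),(640,480)]])
for q,r in [((520,341),(495,300)),((560,348),(522,225)),((600,345),(548,165))]: print("cable",tri(r,q))
E
```

```text
lever (array([ 0.512, -0.035,  0.126]), np.float64(0.0008530612911676007))
cylbottom (array([ 0.444, -0.066,  0.221]), np.float64(0.002126331246186529))
top of column if x= [ 0.394 -0.064  0.384]
top of column if x= [ 0.444 -0.08   0.362]
top of column if x= [ 0.494 -0.095  0.339]
[array([ 0.558, -0.114]), array([0.368, 0.014]), array([ 0.2  , -0.202])]
[array([ 0.544, -0.082]), array([0.371, 0.035]), array([ 0.216, -0.163])]
cable (array([0.41, 0.02, 0.2 ]), np.float64(0.00016411390479001965))
cable (array([0.399, 0.011, 0.31 ]), np.float64(0.0011720992413013815))
cable (array([ 0.401, -0.001,  0.379]), np.float64(0.004087712164334806))
```

The bar is at (0.457,0.325), top z about 0.19. The box is at (0.5095,0.120) with rail yaw about 10.8°, and the post is at about (0.529,0.017), so there is roughly 97 mm to go. A microscope stand stands near (0.44,-0.07) and its cable rises to about z 0.45. I'll go high and come around it with the hand turned 45°.

jog_arm --rows '[[[0,0,-0.06,0],[0,0,-0.06,-0.16],[0,0,-0.06,-0.16],[0,0,-0.06,-0.155],[-0.057,-0.001,0,0],[-0.057,-0.001,0,0],[-0.057,-0.001,0,0],[-0.057,-0.001,0,0],[-0.057,-0.001,0,0],[-0.057,-0.001,0,0],[-0.057,-0.001,0,0],[-0.057,-0.001,0,0],[-0.057,-0.001,0,0],[-0.057,-0.001,0,0],[0,0,0,0]]]' --claw 0.6

```text
time_s: 1.98
tcp_pos: [0.6036, -0.197, 0.529]
ee_rot: [[-0.705, -0.709, -0.005], [-0.709, 0.705, 0.002], [0.002, 0.004, -1.0]]
wrist_force: [0.1, -0.7, 0.0]
gripper_width: 0.594
gripper_force: 0.0
```

jog_arm --rows '[[[-0.0247,0.051,0,0],[-0.0247,0.051,0,0],[-0.0247,0.051,0,0],[-0.0247,0.051,0,0],[0,0,0,0]]]'

```text
time_s: 2.6
tcp_pos: [0.5251, 0.0162, 0.5331]
ee_rot: [[-0.705, -0.709, 0.001], [-0.709, 0.705, 0.001], [-0.001, -0.0, -1.0]]
wrist_force: [-0.8, -0.2, 0.0]
gripper_width: 0.598
gripper_force: 0.0
```

```bash
python3 - <<'E'
from h import *
s=sense();print(s["tcp_pos"],s["wrist_force"],s["joints"])
a,b=[cv2.resize(capture(n)[:,:,::-1],(400,300),interpolation=cv2.INTER_AREA) for n in("scene","top")]
cv2.imwrite("pics/m1.png",cv2.hconcat([a,b]))
E
```

```text
[0.52505242 0.01618085 0.53306198] [-0.81654575 -0.22279473  0.01578384] [ 1.94670941e+01  8.27643461e+00  1.51194330e+01 -1.80351565e-02
 -9.67677025e+01 -6.42951300e+01]
```

View pics/m1.png

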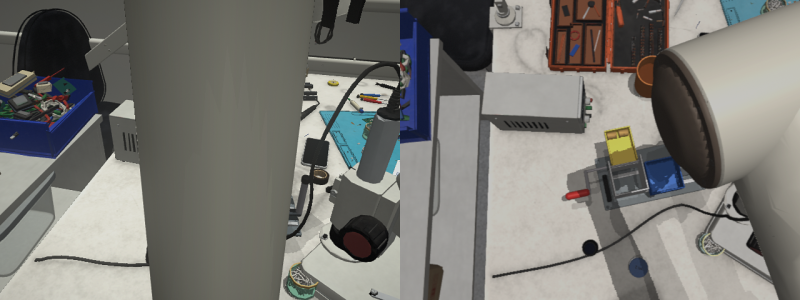

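The arm hides both views, but my kinematics estimate puts the forearm clear of the microscope. I'll descend around the cap.

jog_arm --rows '[[[-0.0035,-0.002,0.05,0],[0,0,0.05,0],[0,0,0.05,0],[0,0,0.05,0],[0,0,0.05,0],[0,0,0.045,0],[0,0,0.02,0],[0,0,0.02,0],[0,0,0,0]]]'

```text
time_s: 3.82
tcp_pos: [0.5299, 0.0134, 0.1954]
ee_rot: [[-0.71, -0.704, -0.004], [-0.704, 0.71, -0.001], [0.004, 0.002, -1.0]]
wrist_force: [0.1, 1.6, 1.1]
gripper_width: 0.596
gripper_force: 0.0
```

```bash
python3 - <<'E'
from h import *
s=sense();print(s["tcp_pos"],s["wrist_force"],s["joints"],s["effort"])
a,b=capture("scene"),capture("top")
cv2.imwrite("pics/m2.png",cv2.hconcat([a[150:450,300:640],b[150:450,330:640]])[:,:,::-1])
E
```

```text
[0.52992733 0.01340144 0.19543294] [0.05769345 1.59814139 1.05116033] [ 1.89915069e+01  1.83685782e+01 -2.04682704e+01 -5.81002188e-03
 -5.14336546e+01 -6.42350180e+01] [ 7.96546787e-02 -3.19475877e+01  1.52315730e+01  3.40259202e+00
  1.71271357e-02  1.06830019e-03]
```

View pics/m2.png

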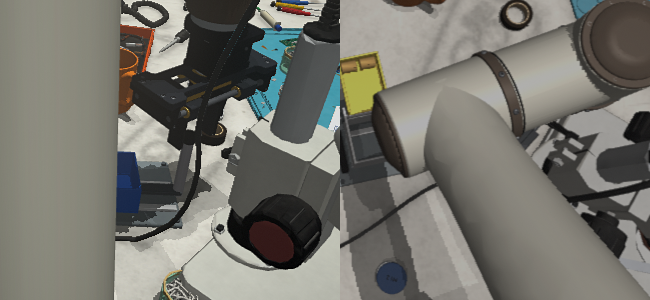

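The scene view shows the fingers straddling the cap, near (185,140) in the crop, clear of the microscope. I'll lower 15 mm and close.

jog_arm --rows '[[[0,0,0.008,0],[0,0,0.008,0],[0,0,0,0]]]'

```text
time_s: 4.3
tcp_pos: [0.5301, 0.0151, 0.1806]
ee_rot: [[-0.708, -0.706, -0.001], [-0.706, 0.708, -0.0], [0.001, 0.001, -1.0]]
wrist_force: [-0.6, 0.0, 0.0]
gripper_width: 0.599
gripper_force: 0.0
```

jog_arm --rows '[[[0,0,0,0],[0,0,0,0],[0,0,0,0],[0,0,0,0],[0,0,0,0]]]' --claw 0

```text
time_s: 4.92
tcp_pos: [0.5309, 0.0152, 0.1814]
ee_rot: [[-0.708, -0.706, 0.001], [-0.706, 0.708, 0.0], [-0.001, -0.0, -1.0]]
wrist_force: [0.7, -0.3, -0.3]
gripper_width: 0.219
gripper_force: 30.0
```

Gripped at 19 mm, which matches the cap. Next I'll push the first part.

jog_arm --rows '[[[-0.003,0.005,0,0],[-0.0067,0.0099,0,0],[-0.0067,0.0099,0,0],[-0.0067,0.0099,0,0],[0,0,0,0]]]'

```text
time_s: 5.55
tcp_pos: [0.5227, 0.0578, 0.1814]
ee_rot: [[-0.707, -0.707, 0.001], [-0.707, 0.707, 0.001], [-0.002, -0.0, -1.0]]
wrist_force: [3.1, 2.3, -1.9]
gripper_width: 0.217
gripper_force: 30.1
```

jog_arm --rows '[[[0,0,0,-0.1],[0,0,0,-0.14],[0,0,0,-0.14],[0,0,0,-0.14],[0,0,0,-0.14],[0,0,0,-0.14],[0,0,0,-0.1],[0,0,0,0]]]'

```text
time_s: 6.55
tcp_pos: [0.5234, 0.0564, 0.1813]
ee_rot: [[0.113, -0.994, 0.003], [-0.994, -0.113, 0.001], [-0.001, -0.003, -1.0]]
wrist_force: [6.2, -0.8, -4.2]
gripper_width: 0.211
gripper_force: 30.2
```

jog_arm --rows '[[[-0.006,0,0,0],[-0.012,0.0005,0,0],[-0.012,0.0008,0,0],[-0.012,0.0008,0,0],[-0.004,0.0003,0,0],[0,0,0,0]]]'

```text
time_s: 7.3
tcp_pos: [0.5148, 0.1024, 0.1813]
ee_rot: [[0.113, -0.994, 0.0], [-0.994, -0.113, 0.001], [-0.001, -0.001, -1.0]]
wrist_force: [4.4, 1.9, -1.6]
gripper_width: 0.209
gripper_force: 30.1
```

jog_arm --rows '[[[-0.004,0.0003,0,0],[-0.004,0.0003,0,0],[0,0,0,0],[0,0,0,0]]]'

```text
time_s: 7.8
tcp_pos: [0.5145, 0.1039, 0.1815]
ee_rot: [[0.112, -0.994, -0.0], [-0.994, -0.112, -0.009], [0.009, 0.001, -1.0]]
wrist_force: [14.7, -22.3, -3.7]
gripper_width: 0.209
gripper_force: 30.9
```

Firm stop at about 90 mm of travel. I'll ease off, release and lift, then check.

jog_arm --rows '[[[0.004,-0.001,0,0],[0,0,0,0]]]'

```text
time_s: 8.05
tcp_pos: [0.5148, 0.1031, 0.1813]
ee_rot: [[0.112, -0.994, -0.001], [-0.994, -0.112, -0.003], [0.003, 0.002, -1.0]]
wrist_force: [6.3, -8.6, -1.6]
gripper_width: 0.211
gripper_force: 30.6
```

jog_arm --rows '[[[0,0,0,0],[0,0,0,0],[0,0,0,0],[0,0,-0.02,0],[0,0,-0.05,0],[0,0,-0.05,0],[0,0,-0.05,0],[0,0,-0.05,0],[0,0,-0.05,0],[0,0,0,0]]]' --claw 0.6

```text
time_s: 9.3
tcp_pos: [0.5152, 0.1059, 0.4559]
ee_rot: [[0.114, -0.993, 0.008], [-0.994, -0.114, 0.003], [-0.002, -0.008, -1.0]]
wrist_force: [-1.1, -0.6, -0.7]
gripper_width: 0.605
gripper_force: 0.0
```

jog_arm --rows '[[[0,0,0,-0.075],[-0.0564,0.0048,0,0],[-0.0564,0.0048,0,0],[-0.0564,0.0048,0,0],[-0.0564,0.0048,0,0],[0,0,0,0],[0,0,0,0]]]' --claw 0

```text
time_s: 10.18
tcp_pos: [0.4533, 0.3236, 0.4503]
ee_rot: [[0.188, -0.982, -0.002], [-0.982, -0.188, -0.002], [0.001, 0.002, -1.0]]
wrist_force: [-0.0, -0.7, 1.1]
gripper_width: 0.01
gripper_force: 0.0
```

```bash
python3 - <<'E'
from h import *
s=sense();print(s["tcp_pos"],s["wrist_force"])
a,b=capture("scene"),capture("top")
cv2.imwrite("pics/m3s.png",a[:,:,::-1]);cv2.imwrite("pics/m3t.png",b[:,:,::-1])
cv2.imwrite("pics/m3.png",cv2.hconcat([a[100:480,150:540],b[100:480,230:630]])[:,:,::-1])
E
```

```text
[0.45329797 0.32359925 0.45029482] [-0.04271262 -0.67900678  1.14272667]
```

View pics/m3.png

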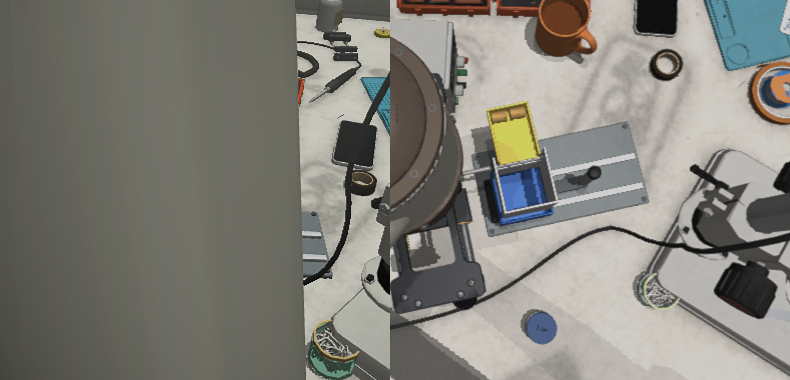

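The top view shows the box under the spout against the black stop, with its cap at full-frame (434,272). I'll check that numerically.

```bash
python3 - <<'E'
from h import *
A,B=plane("top",(500.5,258),.133),plane("top",(434,272),.133); print(A,B,np.linalg.norm(A-B))
t=cv2.imread("pics/m3t.png")[:,:,::-1].copy()
r,a=blob(t,(100,100,30),(125,255,255),(325,240,400,335)); c=cv2.boxPoints(r); C=np.array([plane("top",p,.061)[:2] for p in c]); print(r,C,C.mean(0))
E
```

```text
[0.52914597 0.01706478 0.133     ] [0.511122   0.11363085 0.133     ] 0.09823375023277298
((362.68292236328125, 288.3536682128906), (36.31837844848633, 41.556602478027344), 77.90524291992188) [[0.51979225 0.24965236]
 [0.5319893  0.18582506]
 [0.4762704  0.17622671]
 [0.46430053 0.23937377]] [0.49808812 0.21276948]
```

jog_arm --rows '[[[0,0,0.05,0],[0,0,0.05,0],[0,0,0.05,0],[0,0,0.015,0],[0,0,0,0],[0,0,0,0]]]'

```text
time_s: 11.02
tcp_pos: [0.4548, 0.3241, 0.2887]
ee_rot: [[0.187, -0.982, 0.003], [-0.982, -0.187, 0.003], [-0.002, -0.004, -1.0]]
wrist_force: [0.3, -0.1, -0.0]
gripper_width: 0.009
gripper_force: 0.0
```

The cap moved 98 mm to (0.511,0.114), which is the predicted home. Now the press.

jog_arm --rows '[[[0,0,0.012,0],[0,0,0.01,0],[0,0.001,0.005,0],[0,0.001,0.005,0],[0,0.001,0.005,0],[0,0.001,0.005,0],[0,0.001,0.005,0],[0,0,0.005,0],[0,0,0,0]]]'

```text
time_s: 12.15
tcp_pos: [0.4489, 0.3225, 0.2335]
ee_rot: [[0.187, -0.982, -0.0], [-0.982, -0.187, -0.001], [0.001, 0.001, -1.0]]
wrist_force: [-0.8, -0.2, 0.4]
gripper_width: 0.003
gripper_force: 0.4
```

jog_arm --rows '[[[0,0,0.005,0],[0,0,0.005,0],[0,0,0.005,0],[0,0,0.004,0],[0,0,0,0],[0,0,0,0]]]'

```text
time_s: 12.9
tcp_pos: [0.4489, 0.3226, 0.2153]
ee_rot: [[0.187, -0.982, -0.0], [-0.982, -0.187, -0.0], [0.0, 0.0, -1.0]]
wrist_force: [0.3, 0.5, 0.8]
gripper_width: 0.007
gripper_force: 0.4
```

Force is below what I expected, so I'll look.

```bash
python3 - <<'E'
from h import *
s=sense();print(s["tcp_pos"],s["wrist_force"],s["moment"])
a,b=capture("scene"),capture("top")
cv2.imwrite("pics/m4.png",cv2.hconcat([a[150:450,150:450],cv2.resize(b[180:380,230:480],(500,400))[:300]])[:,:,::-1])
E
```

```text
[0.4488889 0.3225699 0.2152627] [0.31887967 0.48529649 0.80806174] [0.00098086 0.21584902 0.01144896]
```

View pics/m4.png

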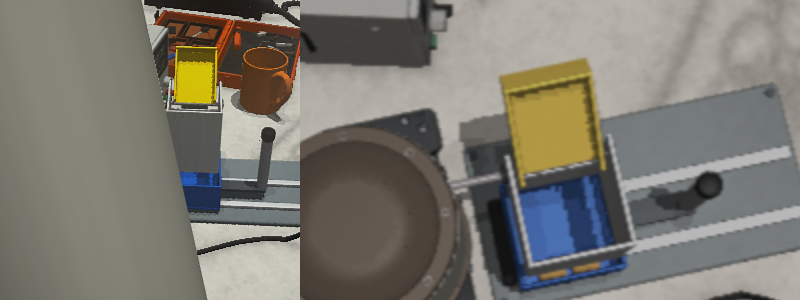

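The tray is tipped and empty. Both brass spacers show in the box at crop (552,273) and (588,266). I'll lift slowly and confirm.

jog_arm --rows '[[[0,0,-0.008,0],[0,0,-0.008,0],[0,0,-0.008,0],[0,0,-0.008,0],[0,0,-0.01,0],[0,0,-0.01,0],[0,0,-0.02,0],[0,0,-0.04,0],[0,0,-0.05,0],[0,0,-0.05,0],[-0.01,0.05,0,0],[0,0,0,0],[0,0,0,0],[0,0,0,0]]]'

```text
time_s: 14.75
tcp_pos: [0.3984, 0.3232, 0.4268]
ee_rot: [[0.186, -0.982, -0.0], [-0.982, -0.186, -0.001], [0.001, 0.001, -1.0]]
wrist_force: [-0.5, 0.0, -0.5]
gripper_width: 0.006
gripper_force: 0.0
```

```bash
python3 - <<'E'
from h import *
s=sense();print(s["time_s"],s["tcp_pos"],s["wrist_force"])
b=capture("top")
cv2.imwrite("pics/m5.png",cv2.resize(b[190:350,280:480],(800,600))[:,:,::-1])
E
```

```text
14.75 [0.39837557 0.32315423 0.4268451 ] [-0.54333342  0.04917806 -0.47161533]
```

View pics/m5.png

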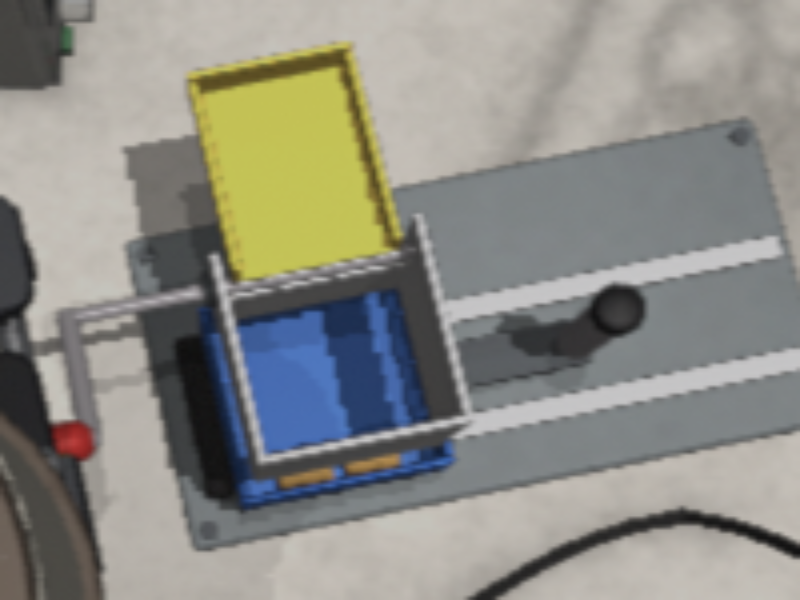

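The tray is back up and empty, with both spacers in the box at (307,478) and (372,463). The box is at the stop and the arm is clear.

```bash
python3 -c "
from station import *
print(finish_job())"
```

```text
the job is handed in; nothing more can be done
None
```

The box is against the stop under the spout, both spacers fell into it without being touched by the fingers, the arm is clear, and the job was handed in at 14.8 s.

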